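# Clip the sample over the exposure window and hold the shutter half open

### The job

Take the sprung sample clip off the edge of the steel tray by squeezing its two tails, clip it onto the upright edge along the far side of the white exposure box so that its glass lies over the light window (under the closed shutter), and let go of it. Then push or pull the sprung shutter by its tab to half of its travel (the tab's pointer at the long middle mark) and finish while still holding it there against its spring; leave the clip in place and the vials, dish, beaker, jar and bottle standing where they are.

Things in the scene. Friction and masses are not known exactly. Their poses are not given: they have to be found in the camera images.
- clip: Sprung grey plastic clip like a clothes peg, jaws down. Origin: middle of the gap between the jaws, level with their tips; z up, y along the edge it sits on, x across it. Its two legs, 24 mm wide in y, pivot 38 mm above the origin. Flat jaws 4 mm either side of x = 0 on an 8 mm edge, which can enter up to 33 mm (24 mm at the start). The body is the -x leg, with the glass. About 90 g.
- clip_tails (a point): Midway between the two tails, 71 mm above the clip's origin: squeeze here along the clip's x. Tails reach 13 mm higher; on an 8 mm edge they splay 0.14 rad each, 44 mm over the outsides at the top. Squeezed (8 N rising to 15 N) they come parallel, 32 mm over the outsides, at a stop; jaw tips then 18 mm apart, and the clip's own frame leans 0.14 rad, glass rising.
- sample (a point): Centre of the square glass in its steel frame (44 x 44 x 4 mm) carried by the clip, 60 mm to the -x side of the clip's origin and 10 mm above it.
- clip_jaw (a joint): Opening of the clip (rad): 0 with the jaws on an 8 mm edge, 0.28 squeezed fully open, about -0.2 shut on nothing.
- tray: Fixed steel tray, 180 x 200 x 12 mm, origin under its centre, x away from the robot at yaw 0. Parking edge: upright aluminium plate on it, 8 mm thick in x, 60 mm long in y, 40 mm to +x of the origin, top 92 mm above the bench; the clip starts on it, up to 8 mm off its middle, glass to the -x side.
- exposure_box: Fixed white box, 220 x 240 x 50 mm, origin under its centre; x points away from the robot at yaw 0, to the side of its clip edge, y is the way the shutter opens. Guide rails along y at x = -87 and 53 mm stand 12 mm above its top.
- edge_mid (a point): Middle of the top of the box's clip edge: an upright aluminium plate 8 mm thick in the box's x, 60 mm long in its y, 80 mm to +x of the box's origin, rising 48 mm above the box's top (98 mm above the bench). A clip sitting here has its x and y along the box's, glass to the -x side.
- window (a point): Centre of the bright light window, 40 x 40 mm, in the box's top, 60 mm to the -x side of the clip edge; the closed shutter hides it. The glass must end up over it.
- shutter (a joint): Travel of the shutter in m along the box's +y: 0 closed (where its spring keeps it), 0.03 half (its trailing edge then crosses the middle of the window), 0.06 fully open. The spring pushes back with 3 N at the start, 9 N at half and 15 N at full travel.
- shutter_tab: Upright dark steel tab on the shutter, 26 mm (box x) x 12 mm (box y, the slide direction) x 40 mm high; origin under its centre, 59 mm above the bench, axes as the box. It stands at x = -60 mm of the box, y = -20 mm closed, 10 half, 40 open. A light pointer at its foot points to three marks on the box: short (closed), long (half), short (open).
- tab_top (a point): Centre of the top of the shutter tab, 99 mm above the bench.
- vial_a: Bystander: small vial, 28 mm across, 45 mm high, on the tray's near left corner. Origins of all bystanders lie under their centres.
- vial_b: Bystander: small amber vial, 28 mm across, 45 mm high, on the tray's near right corner.
- beaker: Bystander: beaker, 54 mm across, 65 mm high.
- jar: Bystander: white jar, 48 mm across, 60 mm high.
- amber_bottle: Bystander: amber bottle, 60 mm across, 120 mm high.
- dish: Bystander: flat round dish with lid, 60 mm across, 15 mm high, on the tray's near side.
There are look-alikes about, which are no part of the job. There is more than one size of the clip; the one meant has the size given above.

How it is judged:
By the outcome, as a careful person would: the job done as asked, in the order asked, and still so for the second after the job is handed in, while the arm keeps its last pose, push and grip.
It also fails if it takes over 53 s, if anything falls off the work surface, if the arm or the gripper's body presses on something with over 40 N, if the wrist force passes 120 N, or if a joint passes its speed limit or range.

### The arm

A 6-joint arm with a two-finger parallel gripper is mounted at the origin on the work surface. World frame = base frame: x ahead of the robot, y to its left, z up, the work surface at z = 0. Lengths are in m, angles in rad, forces in N, time in s.
With the tool pointing down it reaches from about 0.3 to 0.775 m from the base axis. Payload 14.6 kg.
Tool frame: the origin (TCP) lies between the finger pads; the fingertips stand 8 mm ahead of it and the grasp point (between the pads) lies 11 mm behind it (ctrl.tip_reach is the distance from the TCP to the fingertips, in m); y points along the fingers, z is the direction in which the jaws open and shut, and the axes are right-handed (so a half turn about y gives the same grasp; the last joint's range is limited). The gripper opens to 94 mm and grips with 3 to 60 N. Pads are 16 mm wide; open, the fingers measure 119 mm over their backs; the gripper's body (75 mm by 177 mm) begins 78 mm behind the grasp point.
Start: joints at [-1.336, 0.3, 1.521, -0, 1.321, -0.067], TCP at [0.163, -0.525, 0.213] pointing down, gripper open.
Joint ranges: [-3.03, 3.03], [-0.79, 2.21], [0.23, 2.52], [-1.04, 4.18], [0, 3.07], [-2.55, 2.55]. Speed limits (rad/s): [2.22, 2.22, 2.57, 3.14, 3.14, 3.14].

### API

Orientations are given as [roll, pitch, yaw] about the fixed x, y, z axes, in that order (R = Rz(yaw) Ry(pitch) Rx(roll)).
In Python, from station import ctrl gives the robot as it stands.
- The arm moves only by the tool play_rows, never from a script. Its arguments are lists of equal length, an entry for each row: "twist": the turn, a rotation vector about the world's x, y, z as a fraction of full scale, a list of three; "travel": the shift along the world's x, y, z as a fraction of full scale, a list of three; "grip": the gripper's target within -1 to 1 (shut at 1, half-way at 0, fully open at -1). A call has 1 to 12 rows; each row shifts and turns the commanded pose from where the row before left it; what a row does not reach is not made up. Full scale, the value 1, is 5 cm for a shift and 90 degrees for a turn. A row lasts 1/10 s, in which the tool goes at most 50 mm and 8.59 degrees, less where a joint would pass 70% of its speed; a pose out of reach is approached as far as the arm can. A call with a number of a shift or a turn outside -1 to 1 is refused whole. A call with a gripper value outside its range is refused whole. The fingers move at their own pace and stop on an object; "force" is the grip in N (left out, the last holds). Time passes only in rows, so rows that do not move let the fingers close. It gives the time, the measured TCP pose, the force and the opening at its end, in the units of the state.
- ctrl.get_obs(): the state, without advancing time (a new reading comes with each control period).
- ctrl.camera(name): name is "scene" or "top" or "wrist"; returns a dict with "img" (480x640x3 uint8, red, green, blue), "vfov" (degrees; the focal length in pixels is half the picture's height over the tangent of half this angle, whatever the lens; pixels are square), "cx", "cy" (the principal point, pixels), "rvec" (rotation vector, rad) and "tvec" (3), from world to camera coordinates, as OpenCV has them. Camera axes: x right, y down, z forward; pixel columns grow to the right and rows downward; lengths in m; the calibration is good to about 2 mm. A picture is of the moment at which its call begins. There is no depth.
- ctrl.hand_in(): hands the job in, once; it reports no verdict.
Trained networks look in a picture, given as the dict that the camera call returned (one of the last four; its "shot" number tells which), for a name from the list of things; names that differ only in an ending like _2 or _b are one class to them, and where a whole thing is asked for, a point or a joint stands for the part that bears it (a point fixed in the world has none). Each returns a list of dicts, best first, with "confidence" (0 to 1); they miss things now and then, are a little off and sometimes report something else, mostly with a low value. They report only what shows in the picture. A call takes as long as a camera call. They do not tell look-alikes from the thing itself.
- ctrl.boxes_of(name, picture): "point" ([column, row] in pixels, amid what is visible of it).
- ctrl.trace(name, picture): "pixels" (480x640 bool, what is visible of it) and "point" ([column, row] in pixels, amid what is visible of it).
The state is a dict: "time_s": time; "qpos": joint angles; "joint_vel": joint speeds; "tau": joint torques, N m; "ee_pos": TCP position; "eef_rot": TCP orientation; "force": force on the tool from outside, world axes, zero at the start; "moment": the same for the moment, N m; "grip_width": finger opening in m.
Only numpy, scipy, OpenCV 4.12 (cv2) and the standard library are available. Lean on these libraries where they do the work, as an engineer would, in place of code of your own. Each camera call takes 0.05 s, during which the arm holds its last target.

## Working session

There is one attempt and no reset: what is moved stays moved. The work goes in short steps, Python scripts to look and compute and a tool call to move; the robot and the scene stay as the last step left them, time stands still between calls to the robot, and variables do not carry over. Pictures are saved under pics/ and viewed, and the job is handed in when it is done.

Besides the shell and the picture viewer there is one more tool, called after ">>>" in YAML: its name, and indented under it one key for each argument. play_rows: Moves the arm, as the interface text tells. Its arguments: {"type":"object","properties":{"twist":{"type":"array"},"travel":{"type":"array"},"grip":{"type":"array"},"force":{"type":"number"}},"required":["twist","travel","grip"]}

```bash
mkdir -p pics; ls; python3 - <<'E'
from station import ctrl
import cv2
o=ctrl.get_obs();print({k:(v if not hasattr(v,'round') else v) for k,v in o.items()})
for n in ["scene","top","wrist"]:
    c=ctrl.camera(n);cv2.imwrite(f"pics/a_{n}.png",c["img"][:,:,::-1]);print(n,c["vfov"],c["cx"],c["cy"],c["rvec"],c["tvec"])
E
```

```text
pics
{'time_s': 0.0, 'qpos': array([-1.33564316e+00,  3.00504812e-01,  1.52156447e+00, -1.12140181e-05,
        1.32070199e+00, -6.65970739e-02]), 'joint_vel': array([ 0.00074881, -0.00142743,  0.00148933,  0.00028754,  0.00107607,
       -0.00021728]), 'tau': array([ 1.72353277e-03, -5.31801581e+01, -3.52735054e+01,  7.08469329e-02,
        2.43713718e-02, -1.08839333e-04]), 'ee_pos': array([ 0.16339358, -0.52490927,  0.21287486]), 'eef_rot': array([-1.57197306e+00,  6.75967361e-05, -2.83983967e+00]), 'force': array([-0.19748727, -0.01355999,  0.08535887]), 'moment': array([-0.00347428,  0.00199242,  0.04578084]), 'grip_width': 0.09427859632528054}
scene 43.053008869113775 328.9073834180648 238.20098117854818 [ 1.09173844  2.18550466 -1.22531411] [ 0.26213756 -0.17726803  1.79820087]
top 56.851427573088266 320.89157577551333 240.91527224317795 [ 2.13583999 -2.17696799  0.08009304] [0.11552034 0.54483115 1.11454998]
wrist 59.572601781625586 317.45573749132757 243.40535912471657 [-2.33346366  1.71624597  0.25261752] [-0.54993598 -0.02944158  0.39344828]
```

View pics/a_scene.png

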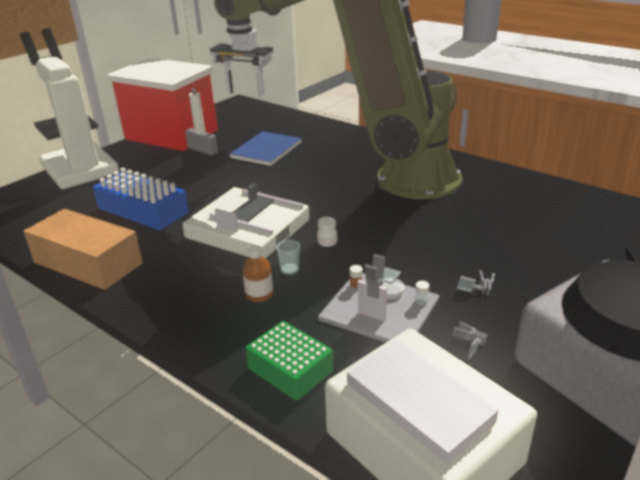

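View pics/a_top.png

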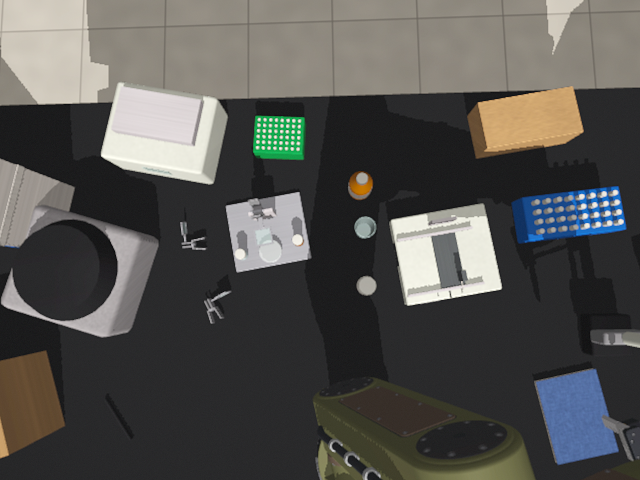

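View pics/a_wrist.png

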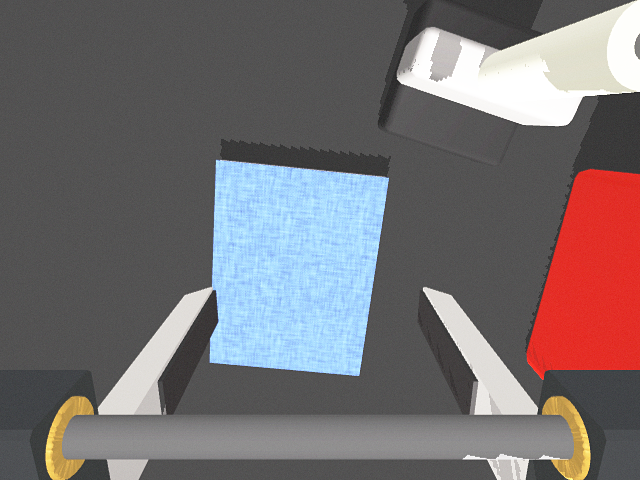

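```bash
cat > h.py <<'E'
import numpy as np, cv2, pickle
from station import ctrl
def snap(n,fn=None):
    c=ctrl.camera(n)
    if fn: cv2.imwrite(f"pics/{fn}.png",c["img"][:,:,::-1])
    return c
def K(c):
    f=240/np.tan(np.radians(c["vfov"]/2)); return np.array([[f,0,c["cx"]],[0,f,c["cy"]],[0,0,1]])
def proj(c,P):
    return cv2.projectPoints(np.atleast_2d(P).astype(float),np.array(c["rvec"],float),np.array(c["tvec"],float),K(c),None)[0][:,0]
def back(c,uv,z):
    R=cv2.Rodrigues(np.array(c["rvec"],float))[0];t=np.array(c["tvec"],float)
    o=-R.T@t; out=[]
    for p in np.atleast_2d(uv):
        d=R.T@np.linalg.inv(K(c))@np.array([p[0],p[1],1]); out.append(o+d*(z-o[2])/d[2])
    return np.array(out)
def crop(c,x0,y0,x1,y1,s,fn):
    im=cv2.resize(c["img"][y0:y1,x0:x1,::-1],None,fx=s,fy=s,interpolation=cv2.INTER_CUBIC);cv2.imwrite(f"pics/{fn}.png",im)
E
python3 - <<'E'
from h import *
c=snap("top"); s=snap("scene")
crop(c,215,170,335,280,6,"b_tray"); crop(c,380,195,510,310,6,"b_box")
crop(s,310,245,450,345,5,"b_trays")
for n in ["clip","tray","exposure_box","shutter_tab","beaker","jar","amber_bottle","dish","vial_a","clip_tails","sample","tab_top","edge_mid"]:
    for cc,nm in ((c,"top"),(s,"scene")):
        r=ctrl.boxes_of(n,cc); print(n,nm,[(np.round(d["point"]).tolist(),round(d["confidence"],2)) for d in r][:4])
for n,z in (("tray",.012),("exposure_box",.05)):
    m=ctrl.trace(n,c)[0]["pixels"].astype(np.uint8)
    h=cv2.findContours(m,0,2)[0];h=max(h,key=cv2.contourArea)
    print(n,m.sum(),cv2.boxPoints(cv2.minAreaRect(h)).round(1).tolist(), cv2.approxPolyDP(cv2.convexHull(h),4,True)[:,0].tolist())
    print(back(c,cv2.boxPoints(cv2.minAreaRect(h)),z).round(3).tolist())
E
```

```text
clip top [([185.0, 240.0], 0.76), ([214.0, 307.0], 0.73)]
clip scene [([477.0, 285.0], 0.89), ([469.0, 334.0], 0.73), ([379.0, 274.0], 0.56)]
tray top [([273.0, 230.0], 0.86)]
tray scene [([374.0, 312.0], 0.74)]
exposure_box top [([442.0, 256.0], 0.77)]
exposure_box scene [([249.0, 222.0], 0.73), ([354.0, 277.0], 0.18)]
shutter_tab top [([446.0, 259.0], 0.58)]
shutter_tab scene [([248.0, 205.0], 0.94)]
beaker top [([365.0, 227.0], 0.63)]
beaker scene [([290.0, 256.0], 0.78)]
jar top [([366.0, 288.0], 0.83), ([296.0, 238.0], 0.5)]
jar scene [([323.0, 235.0], 0.68)]
amber_bottle top [([360.0, 183.0], 0.91)]
amber_bottle scene [([255.0, 273.0], 0.73)]
dish top [([268.0, 251.0], 0.71)]
dish scene [([394.0, 290.0], 0.8), ([291.0, 253.0], 0.75)]
vial_a top [([239.0, 254.0], 0.7), ([296.0, 237.0], 0.51)]
vial_a scene [([422.0, 290.0], 0.8), ([353.0, 275.0], 0.51)]
clip_tails top [([447.0, 261.0], 0.75), ([184.0, 244.0], 0.74), ([263.0, 230.0], 0.64), ([213.0, 308.0], 0.63)]
clip_tails scene [([380.0, 275.0], 0.9), ([470.0, 339.0], 0.75), ([474.0, 284.0], 0.56), ([418.0, 291.0], 0.47)]
sampl
[... 386 characters left out ...]
e [([370.0, 282.0], 0.72), ([246.0, 222.0], 0.68), ([290.0, 257.0], 0.42), ([325.0, 234.0], 0.17)]
tray 4160 [[221.89999389648438, 204.6999969482422], [299.20001220703125, 190.10000610351562], [312.0, 257.8999938964844], [234.8000030517578, 272.6000061035156]] [[297, 192], [310, 257], [236, 271], [226, 205]]
[[0.651, 0.367, 0.012], [0.685, 0.161, 0.012], [0.505, 0.129, 0.012], [0.47, 0.332, 0.012]]
exposure_box 8732 [[387.6000061035156, 218.5], [485.8999938964844, 200.89999389648438], [501.8999938964844, 290.1000061035156], [403.5, 307.70001220703125]] [[482, 203], [500, 287], [405, 303], [390, 221]]
[[0.599, -0.066, 0.05], [0.638, -0.315, 0.05], [0.413, -0.341, 0.05], [0.374, -0.098, 0.05]]
```

View pics/b_tray.png

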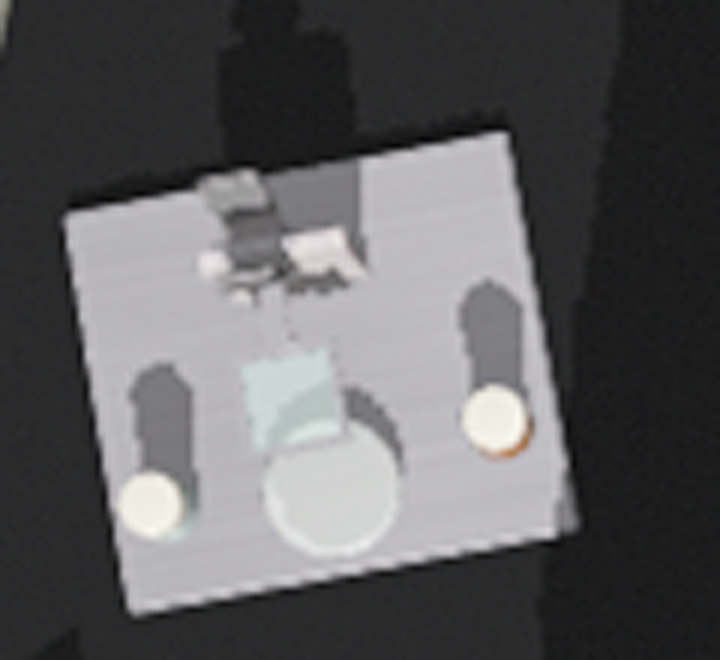

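View pics/b_box.png

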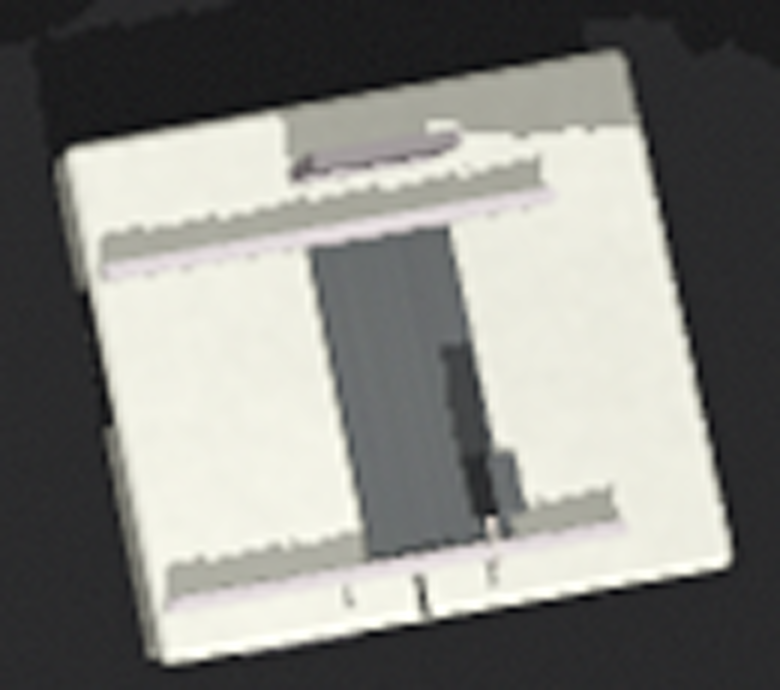

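View pics/b_trays.png

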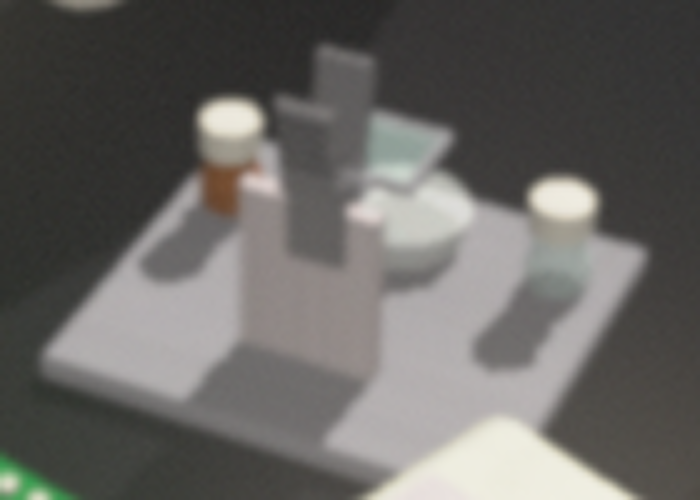

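```bash
python3 - <<'E'
from h import *
from scipy.optimize import least_squares
c=snap("top"); s=snap("scene")
crop(s,175,175,320,260,5,"c_boxs")
def U(p,x0,y0,k): return (np.array(p,float)+.5)/k-.5+np.array([x0,y0])
def fit(P,uv,cams,x0):
    def W(v):
        cs,sn=np.cos(v[2]),np.sin(v[2]); return P@np.array([[cs,sn,0],[-sn,cs,0],[0,0,1]])+[v[0],v[1],0]
    r=least_squares(lambda v:(proj(cams,W(v))-uv).ravel(),x0); return r.x,r.fun.reshape(-1,2)
tr=np.array([[.09,.1,.012],[.09,-.1,.012],[-.09,-.1,.012],[-.09,.1,.012]])
v,f=fit(tr,U([(63,215),(505,132),(557,537),(133,615)],215,170,6),c,[.57,.25,-.17]);print("tray",v.round(4),f.round(2).tolist())
bx=np.array([[.11,.12,.05],[.11,-.12,.05],[-.11,-.12,.05],[-.11,.12,.05]])
b,f=fit(bx,U([(70,150),(625,52),(732,568),(163,662)],380,195,6),c,[.5,-.2,-.17]);print("box",b.round(4),f.round(2).tolist())
np.save("v.npy",[v,b])
def W(v,P):
    P=np.atleast_2d(P);cs,sn=np.cos(v[2]),np.sin(v[2]); return P@np.array([[cs,sn,0],[-sn,cs,0],[0,0,1]])+[v[0],v[1],0]
def boxl(v,x0,x1,y0,y1,z0,z1):
    q=[(x,y,z) for x in (x0,x1) for y in (y0,y1) for z in (z0,z1)]; return W(v,np.array(q,float))
E_=[(0,1),(2,3),(4,5),(6,7),(0,2),(1,3),(4,6),(5,7),(0,4),(1,5),(2,6),(3,7)]
def draw(cam,lst,x0,y0,x1,y1,k,fn):
    im=cv2.resize(cam["img"][y0:y1,x0:x1,::-1],None,fx=k,fy=k,interpolation=cv2.INTER_CUBIC)
    for P,col in lst:
        q=((proj(cam,P)+.5-[x0,y0])*k).round().astype(int)
        for a,bb in E_: cv2.line(im,tuple(map(int,q[a])),tuple(map(int,q[bb])),col,1)
    cv2.imwrite(f"pics/{fn}.png",im)
L=[(boxl(v,-.09,.09,-.1,.1,0,.012),(0,0,255)),(boxl(v,.036,.044,-.03,.03,.012,.092),(0,255,0)),
(boxl(b,-.11,.11,-.12,.12,0,.05),(0,0,255)),(boxl(b,.076,.084,-.03,.03,.05,.098),(0,255,0)),(boxl(b,-.073,-.047,-.026,-.014,.059,.099),(255,0,0))]
draw(c,L,215,170,335,280,6,"d1");draw(c,L,380,195,510,310,6,"d2");draw(s,L,310,245,450,345,5,"d3");draw(s,L,175,175,320,260,5,"d4")
a=[cv2.resize(cv2.imread(f"pics/d{i}.png"),(400,300)) for i in (1,2,3,4)]
cv2.imwrite("pics/d.png",np.vstack([np.hstack(a[:2]),np.hstack(a[2:])]))
E
```

```text
tray [0.5758 0.2473 0.1545] [[-0.57, -0.24], [-0.12, 0.47], [2.66, -0.24], [-2.0, -0.02]]
box [ 0.506  -0.2075  0.1481] [[-0.83, -0.6], [0.43, -0.17], [0.65, 0.18], [-0.27, 0.54]]
```

View pics/d.png

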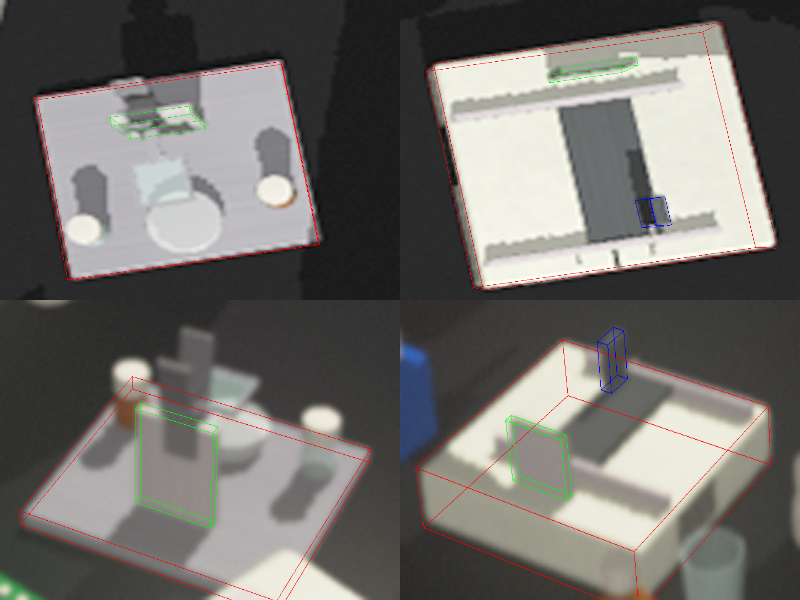

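View pics/d4.png

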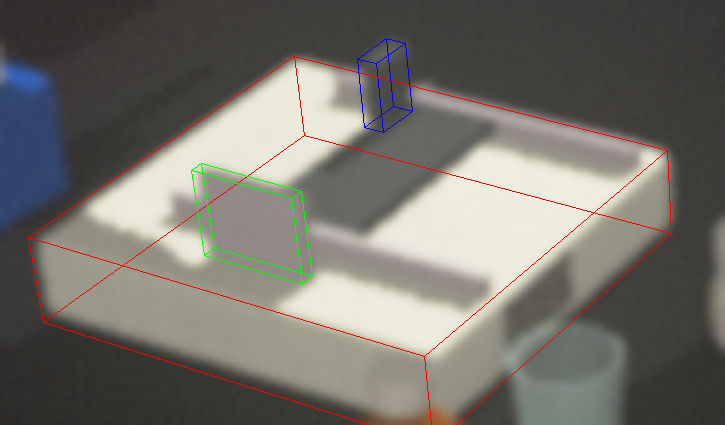

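>>> play_rows:
  twist:
    - [0,0,0.0453]
    - [0,0,0.0453]
    - [0,0,0.0453]
    - [0,0,0.0453]
    - [0,0,0.0453]
    - [0,0,0.0453]
    - [0,0,0.0453]
    - [0,0,0.0453]
    - [0,0,0.0453]
    - [0,0,0.0453]
  travel:
    - [0.452,0.778,0.1]
    - [0.452,0.778,0.1]
    - [0.452,0.778,0.1]
    - [0.452,0.778,0.1]
    - [0.452,0.778,0.1]
    - [0.452,0.778,0.1]
    - [0.452,0.778,0.1]
    - [0.452,0.778,0.1]
    - [0.452,0.778,0.1]
    - [0.452,0.778,0.1]
  grip: [-1,-1,-1,-1,-1,-1,-1,-1,-1,-1]
  force: 35

```text
time_s: 2.75
ee_pos: [0.39, -0.1344, 0.264]
eef_rot: [-1.57, 0.0, -2.125]
force: [-0.5, -1.1, -0.1]
grip_width: 0.0939
```

>>> play_rows:
  twist:
    - [0,0,0.0453]
    - [0,0,0.0453]
    - [0,0,0.0453]
    - [0,0,0.0453]
    - [0,0,0.0453]
    - [0,0,0.0453]
    - [0,0,0.0453]
    - [0,0,0.0453]
    - [0,0,0.0453]
    - [0,0,0.0453]
    - [0,0,0]
  travel:
    - [0.452,0.778,0]
    - [0.452,0.778,0]
    - [0.452,0.778,0]
    - [0.452,0.778,0]
    - [0.452,0.778,0]
    - [0.452,0.778,0]
    - [0.452,0.778,0]
    - [0.452,0.778,0]
    - [0.452,0.778,0]
    - [0.452,0.778,0]
    - [0,0,0]
  grip: [-1,-1,-1,-1,-1,-1,-1,-1,-1,-1,-1]

```text
time_s: 3.85
ee_pos: [0.6162, 0.2568, 0.2608]
eef_rot: [-1.574, -0.0, -1.411]
force: [-0.0, -0.1, -0.8]
grip_width: 0.0941
```

```bash
python3 - <<'E'
from h import *
o=ctrl.get_obs();print(o["time_s"],o["ee_pos"].round(4),o["eef_rot"].round(4),o["qpos"].round(3))
w=snap("wrist","e_wrist"); s=snap("scene");crop(s,310,200,450,345,4,"e_s")
for n in ["clip","clip_tails","sample"]: print(n,[(np.round(d["point"]).tolist(),round(d["confidence"],2)) for d in ctrl.boxes_of(n,w)])
E
```

```text
3.85 [0.6162 0.2568 0.2608] [-1.5736 -0.     -1.4108] [0.34  0.55  1.062 0.    1.532 0.18 ]
clip [([263.0, 9.0], 0.87), ([273.0, 224.0], 0.72), ([87.0, 24.0], 0.64)]
clip_tails [([89.0, 23.0], 0.95), ([263.0, 13.0], 0.89), ([276.0, 226.0], 0.73)]
sample [([274.0, 220.0], 0.93), ([263.0, 10.0], 0.82), ([84.0, 22.0], 0.8)]
```

View pics/e_wrist.png

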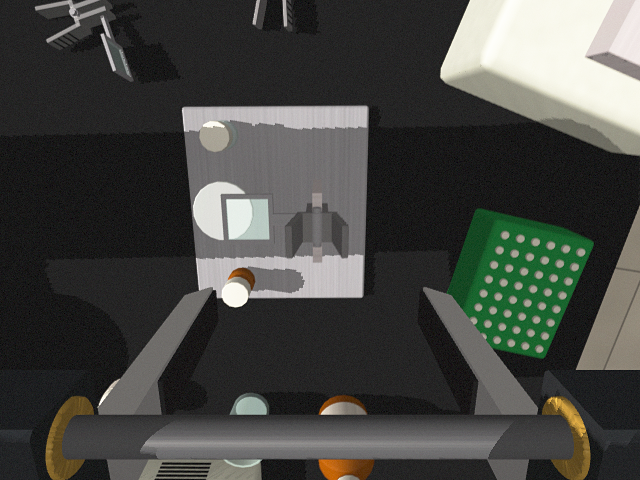

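```bash
python3 - <<'E'
from h import *
w=snap("wrist"); crop(w,200,170,380,310,4,"f_w")
E
```

```text
(no output)
```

View pics/f_w.png

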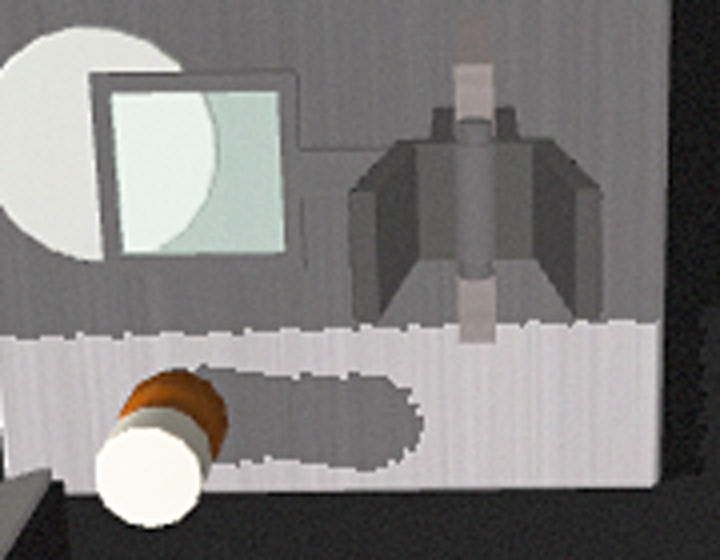

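```bash
python3 - <<'E'
from h import *
w=snap("wrist")
U=lambda p:(np.array(p,float)+.5)/4-.5+[200,170]
v,b=np.load("v.npy")
def loc(P,v): d=P[:,:2]-v[:2];c,s=np.cos(v[2]),np.sin(v[2]);return d@np.array([[c,-s],[s,c]])
A=back(w,[U(p) for p in [(350,190),(350,320),(602,190),(602,320),(476,255)]],.152)
B=back(w,[U(p) for p in [(474,65),(477,342)]],.092)
C=back(w,[U(p) for p in [(658,488)]],.012)
for n,P in (("tails",A),("plate",B),("cornerNearRight",C)):print(n,P.round(4).tolist(),(loc(P,v)*1000).round(1).tolist())
print(ctrl.get_obs()["ee_pos"], back(w,[[319,228]],.13), proj(w,[ctrl.get_obs()["ee_pos"]]))
d=A[1]-A[0];print("tail yaw",np.degrees(np.arctan2(-d[0],d[1])),np.degrees(np.arctan2(*(A[2]-A[0])[[1,0]])))
E
```

```text
tails [[0.593, 0.2664, 0.152], [0.5961, 0.2429, 0.152], [0.6363, 0.2731, 0.152], [0.6404, 0.2497, 0.152], [0.6164, 0.2582, 0.152]] [[19.9, 16.3], [19.4, -7.4], [63.7, 16.2], [64.2, -7.5], [41.8, 4.5]]
plate [[0.6126, 0.2819, 0.092], [0.6224, 0.2227, 0.092]] [[41.7, 28.6], [42.3, -31.5]]
cornerNearRight [[0.6822, 0.1625, 0.012]] [[92.1, -100.1]]
[0.61538758 0.25191683 0.26430945] [[0.61707382 0.25640795 0.13      ]] [[315.21415819 312.27385893]]
tail yaw -172.4110149165795 8.76349308588164
```

>>> play_rows:
  twist:
    - [0,0,0]
    - [0,0,0]
    - [0,0,0]
    - [0,0,0]
    - [0,0,0]
    - [0,0,0]
    - [0,0,0]
    - [0,0,0]
    - [0,0,0]
    - [0,0,0]
    - [0,0,0]
    - [0,0,0]
  travel:
    - [0.02,0.13,-0.45]
    - [0,0,-0.45]
    - [0,0,-0.45]
    - [0,0,-0.45]
    - [0,0,-0.45]
    - [0,0,-0.45]
    - [0,0,0]
    - [0,0,0]
    - [0,0,0]
    - [0,0,0]
    - [0,0,0]
    - [0,0,0]
  grip: [-1,-1,-0.5,-0.2,-0.2,-0.2,-0.2,1,1,1,1,1]
  force: 35

```text
time_s: 5.4
ee_pos: [0.6166, 0.2594, 0.1288]
eef_rot: [-1.57, 0.0, -1.417]
force: [-0.8, 0.5, -1.1]
grip_width: 0.0316
```

```bash
python3 - <<'E'
from h import *
o=ctrl.get_obs();print(o["time_s"],o["ee_pos"].round(4),o["eef_rot"].round(4),o["force"],o["grip_width"])
w=snap("wrist","g_wrist"); s=snap("scene");crop(s,310,200,450,345,4,"g_s")
E
```

```text
5.4 [0.6166 0.2594 0.1288] [-1.5702e+00  1.0000e-04 -1.4167e+00] [-0.8297934   0.54196258 -1.06310054] 0.03156846736204744
```

View pics/g_wrist.png

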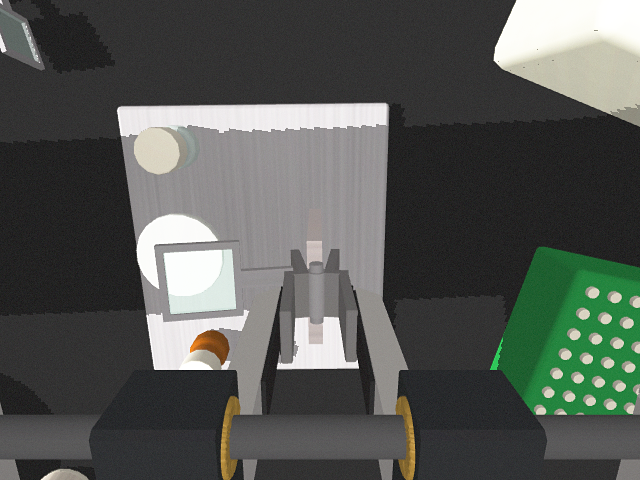

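View pics/g_s.png

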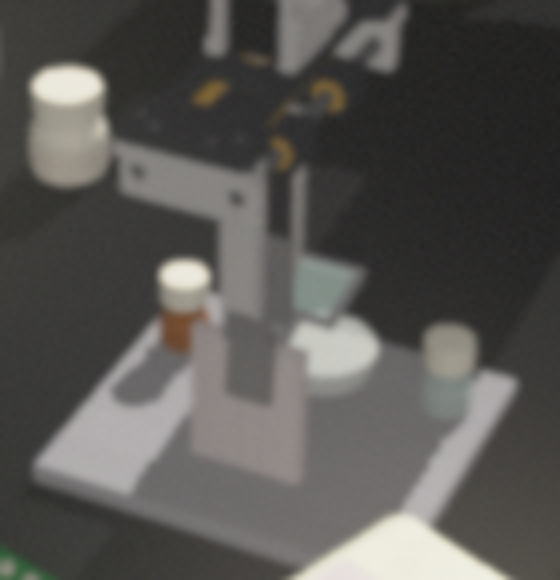

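>>> play_rows:
  twist:
    - [0,0,0]
    - [0,0,0]
    - [0,0,0]
    - [0,0,0]
    - [0,0,0]
    - [0,0,0]
    - [0,0,0]
  travel:
    - [0,0,0.2]
    - [0,0,0.4]
    - [0,0,0.5]
    - [0,0,0.5]
    - [0,0,0.5]
    - [0,0,0.5]
    - [0,0,0.1]
  grip: [1,1,1,1,1,1,1]

```text
time_s: 6.2
ee_pos: [0.6171, 0.2596, 0.2674]
eef_rot: [-1.566, 0.001, -1.417]
force: [0.1, -0.7, -0.6]
grip_width: 0.0313
```

>>> play_rows:
  twist:
    - [0,0,0]
    - [0,0,0]
    - [0,0,0]
    - [0,0,0]
    - [0,0,0]
    - [0,0,0]
    - [0,0,0]
    - [0,0,0]
    - [0,0,0]
    - [0,0,-0.004]
    - [0,0,0]
    - [0,0,0]
  travel:
    - [-0.05,-0.5,0]
    - [-0.05,-0.8,0]
    - [-0.06,-0.9,0]
    - [-0.06,-0.9,0]
    - [-0.06,-0.9,0]
    - [-0.06,-0.9,0]
    - [-0.06,-0.9,0]
    - [-0.06,-0.9,0]
    - [-0.06,-0.9,0]
    - [-0.06,-0.9,0]
    - [-0.06,-0.6,0]
    - [0,0,0]
  grip: [1,1,1,1,1,1,1,1,1,1,1,1]

```text
time_s: 7.4
ee_pos: [0.5835, -0.199, 0.2623]
eef_rot: [-1.572, 0.0, -1.427]
force: [0.3, 0.5, -1.6]
grip_width: 0.032
```

```bash
python3 - <<'E'
from h import *
o=ctrl.get_obs();print(o["time_s"],o["ee_pos"].round(4),o["eef_rot"].round(4),o["force"],o["grip_width"])
w=snap("wrist","h_wrist"); s=snap("scene","h_scene")
o=ctrl.get_obs();print(o["time_s"],o["ee_pos"].round(4),o["eef_rot"].round(4))
pickle.dump((w,s,o),open("h.pkl","wb"))
E
```

```text
7.4 [ 0.5835 -0.199   0.2623] [-1.5721e+00  3.0000e-04 -1.4269e+00] [ 0.25132455  0.54754528 -1.57890121] 0.031951551152272134
7.5 [ 0.5842 -0.1958  0.2627] [-1.5716e+00  6.0000e-04 -1.4240e+00]
```

View pics/h_wrist.png

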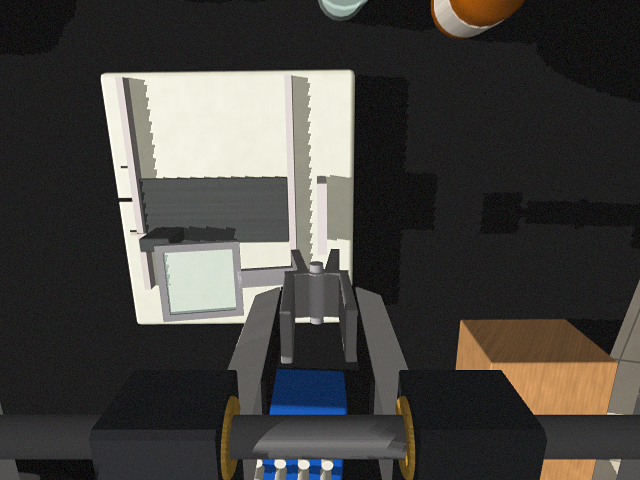

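View pics/h_scene.png

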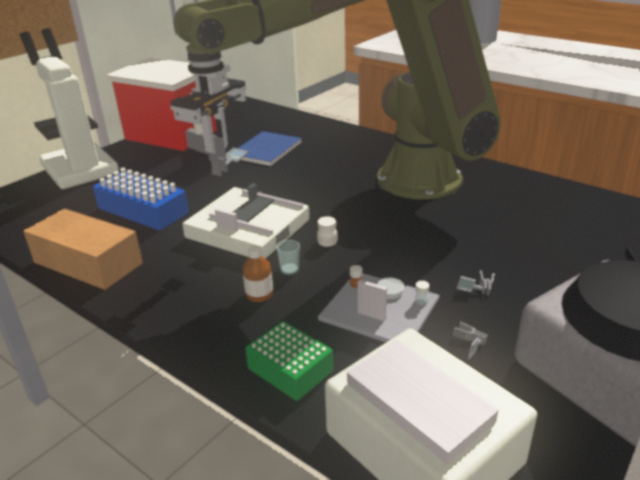

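```bash
python3 - <<'E'
from h import *
w,s,o=pickle.load(open("h.pkl","rb")); crop(w,250,160,390,370,2.85,"i_a") if 0 else cv2.imwrite("pics/i_a.png",cv2.resize(w["img"][165:370,240:380,::-1],None,fx=4,fy=4,interpolation=cv2.INTER_CUBIC)[:600] )
cv2.imwrite("pics/i_b.png",cv2.resize(w["img"][235:375,240:380,::-1],None,fx=4,fy=4,interpolation=cv2.INTER_CUBIC))
E
```

```text
(no output)
```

View pics/i_a.png

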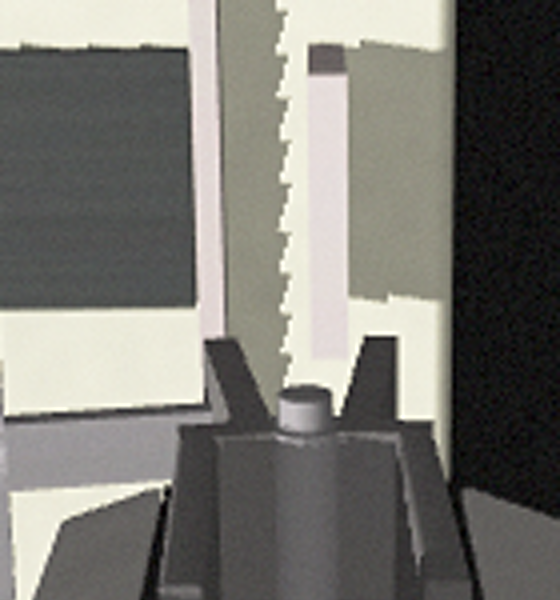

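View pics/i_b.png

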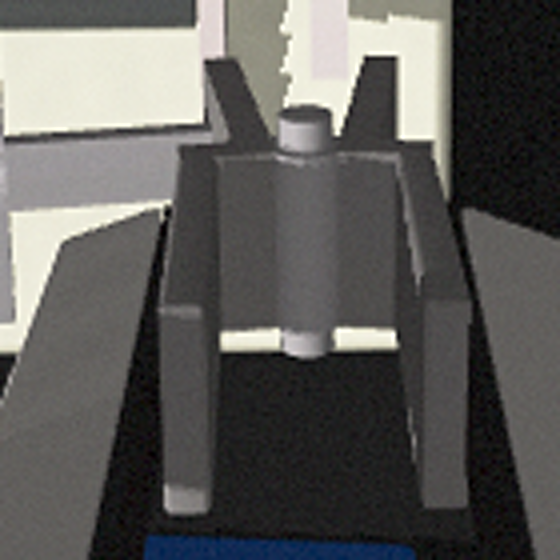

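```bash
python3 - <<'E'
from h import *
w,s,o=pickle.load(open("h.pkl","rb"));v,b=np.load("v.npy")
R=cv2.Rodrigues(w["rvec"])[0];print("cam",-R.T@w["tvec"],R[2])
U=lambda p,y0:(np.array(p,float)+.5)/4-.5+[240,y0]
P=back(w,[U(p,165) for p in [(328,45),(328,73),(329.5,358)]],.098);print(P.round(4).tolist(),np.linalg.norm(P[0]-P[2]),np.linalg.norm(P[1]-P[2]))
d=P[0]-P[2];print("yaw",np.arctan2(-d[0],d[1]),"mid",(P[0]+P[2])/2)
e=np.array([b[0]+.08*np.cos(b[2]),b[1]+.08*np.sin(b[2])]);print("edge by box fit",e)
# corners of box top in wrist
C=back(w,[(353,70),(102,73)],.05);print("box corners +x+y , -x+y",C.round(4).tolist())
c,sn=np.cos(b[2]),np.sin(b[2]);
for x in(.11,-.11): print(b[0]+c*x-sn*.12,b[1]+sn*x+c*.12)
z=o["ee_pos"][2]
Q=back(w,[U(p,235) for p in [(305,128),(306,343)]],z-.022);print("pivot ends",Q.round(4).tolist(),Q.mean(0)-o["ee_pos"])
T=back(w,[U(p,235) for p in [(162,310),(212,513),(468,303),(421,508),(162,512),(468,508)]],z+.024);print("tails",T.round(4).tolist(), T[[0,2,4,5]].mean(0)-o["ee_pos"])
J=back(w,[U(p,235) for p in [(205,60),(240,60),(362,57),(397,57)]],z-.060);print("jaw tips",J.round(4).tolist(),J.mean(0)-o["ee_pos"])
E
```

```text
cam [ 0.57263997 -0.11563971  0.43431764] [ 0.0404316  -0.28474031 -0.95775166]
[[0.582, -0.1594, 0.098], [0.5828, -0.1649, 0.098], [0.592, -0.2244, 0.098]] 0.06577334906848611 0.06017742886149047
yaw 0.15214071889752592 mid [ 0.58700846 -0.19191463  0.098     ]
edge by box fit [ 0.58509056 -0.195727  ]
box corners +x+y , -x+y [[0.5966, -0.073, 0.05], [0.3851, -0.1062, 0.05]]
0.597058940247248 -0.07261421588571562
0.3794662052545513 -0.10507036597160915
pivot ends [[0.5818, -0.1851, 0.2407], [0.586, -0.2139, 0.2407]] [-0.00032041 -0.00366939 -0.022     ]
tails [[0.5686, -0.1891, 0.2867], [0.5762, -0.2106, 0.2867], [0.5977, -0.1841, 0.2867], [0.5969, -0.207, 0.2867], [0.5712, -0.2112, 0.2867], [0.6016, -0.2063, 0.2867]] [ 0.00055332 -0.00184725  0.024     ]
jaw tips [[0.5677, -0.1904, 0.2027], [0.5727, -0.1897, 0.2027], [0.5902, -0.1867, 0.2027], [0.5952, -0.186, 0.2027]] [-0.002778    0.00759448 -0.06      ]
```

>>> play_rows:
  twist:
    - [0,0,0]
    - [0,0,0]
    - [0,0,0]
    - [0,0,0]
    - [0,0,0]
    - [0,0,0]
    - [0,0,0]
  travel:
    - [0.058,0.08,-0.2]
    - [0,0,-0.4]
    - [0,0,-0.4]
    - [0,0,-0.4]
    - [0,0,-0.35]
    - [0,0,0]
    - [0,0,0]
  grip: [1,1,1,1,1,1,1]

```text
time_s: 8.2
ee_pos: [0.5877, -0.1906, 0.1761]
eef_rot: [-1.571, 0.0, -1.422]
force: [0.4, 0.8, -0.6]
grip_width: 0.0314
```

```bash
python3 - <<'E'
from h import *
w=snap("wrist"); s=snap("scene")
o=ctrl.get_obs();print(o["time_s"],o["ee_pos"].round(4),o["eef_rot"].round(4),o["force"],o["grip_width"])
a=cv2.resize(w["img"][160:375,220:400,::-1],None,fx=2.7,fy=2.7,interpolation=cv2.INTER_CUBIC);cv2.imwrite("pics/j_w.png",a)
crop(s,160,110,320,250,4,"j_s")
E
```

```text
8.3 [ 0.5879 -0.1912  0.177 ] [-1.5695e+00 -7.0000e-04 -1.4222e+00] [-0.28219872 -0.35606754 -0.84498309] 0.031426428731386395
```

View pics/j_w.png

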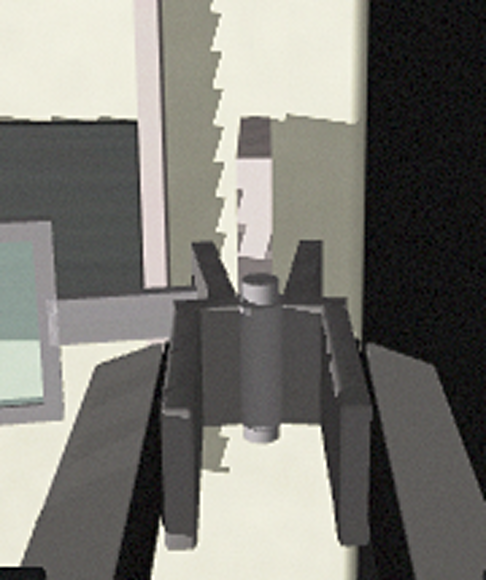

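View pics/j_s.png

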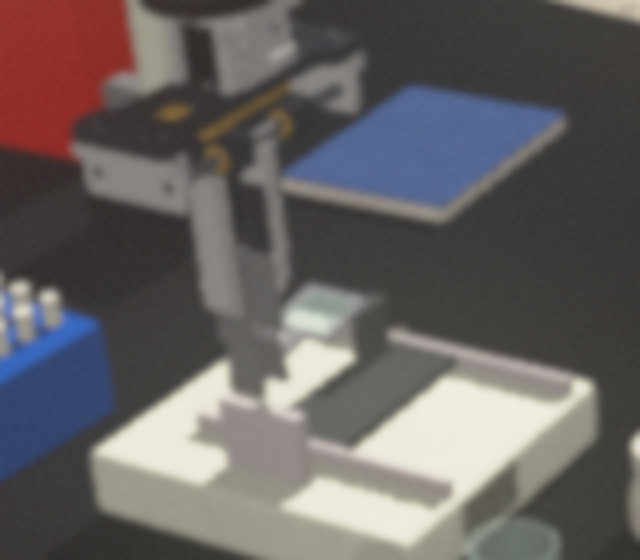

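```bash
python3 - <<'E'
from h import *
w=snap("wrist"); s=snap("scene");o=ctrl.get_obs();v,b=np.load("v.npy")
U=lambda p:(np.array(p,float)+.5)/2.7-.5+[220,160]
ax=np.array([[np.cos(.15),np.sin(.15)],[-np.sin(.15),np.cos(.15)]])
z=o["ee_pos"][2];L=lambda P:(ax@(np.atleast_2d(P)[:,:2]-o["ee_pos"][:2]).T).T*1000
print("plate +y end top",L(back(w,[U((254.5,157))],.098)))
print("pivot ends",L(back(w,[U((260,287)),U((261,432))],z-.022)))
print("jaw +y tips",L(back(w,[U((203,243)),U((311,241))],z-.061)))
print("tail top +-y",L(back(w,[U((163,408)),U((369,404)),U((163,545)),U((369,543))],z+.024)))
print("edge fit",L([[b[0]+.08*np.cos(b[2]),b[1]+.08*np.sin(b[2])]]))
# scene: project predicted clip leg on +x side width ±12 for several local y offsets
for yo in (-6,-3,0):
    P=[]
    for x,y,zz in ((9,-12,-61),(9,12,-61),(16,-12,24),(16,12,24)):
        q=ax.T@np.array([x,y+yo])/1000+o["ee_pos"][:2];P.append([q[0],q[1],z+zz/1000])
    print(yo,((proj(s,P)-[160,110])*4).round(0).tolist())
E
```

```text
plate +y end top [[-0.74042405 25.31410618]]
pivot ends [[  0.58444649  14.48030192]
 [  0.72009533 -14.67249492]]
jaw +y tips [[-11.79583381  10.50418136]
 [ 11.52139374  10.925178  ]]
tail top +-y [[-13.26048927  12.67601407]
 [ 16.28663495  13.25657972]
 [-13.85637592  -9.7584852 ]
 [ 16.87633985  -9.47677097]]
edge fit [[-3.24636113 -3.80608807]]
-6 [[219.0, 380.0], [252.0, 389.0], [193.0, 256.0], [226.0, 264.0]]
-3 [[223.0, 381.0], [256.0, 390.0], [197.0, 257.0], [231.0, 265.0]]
0 [[227.0, 382.0], [260.0, 391.0], [201.0, 258.0], [235.0, 266.0]]
```

>>> play_rows:
  twist:
    - [0,0,0]
    - [0,0,0]
    - [0,0,0]
    - [0,0,0]
    - [0,0,0]
    - [0,0,0]
    - [0,0,0]
  travel:
    - [-0.006,-0.092,0]
    - [0,0,-0.2]
    - [0,0,-0.2]
    - [0,0,-0.2]
    - [0,0,-0.2]
    - [0,0,-0.12]
    - [0,0,0]
  grip: [1,1,1,1,1,1,1]

```text
time_s: 9.1
ee_pos: [0.5869, -0.1963, 0.1298]
eef_rot: [-1.571, -0.0, -1.423]
force: [1.0, 0.4, -1.1]
grip_width: 0.0314
```

```bash
python3 - <<'E'
from h import *
w=snap("wrist"); s=snap("scene")
o=ctrl.get_obs();print(o["time_s"],o["ee_pos"].round(4),o["eef_rot"].round(4),o["force"],o["grip_width"])
a=cv2.resize(w["img"][160:375,120:400,::-1],None,fx=2.7,fy=2.7,interpolation=cv2.INTER_CUBIC);cv2.imwrite("pics/k_w.png",a)
crop(s,160,110,320,250,4,"k_s")
E
```

```text
9.2 [ 0.5871 -0.1962  0.1297] [-1.5708  0.     -1.423 ] [-1.21402536  0.71106236  0.86673742] 0.031671690754045405
```

View pics/k_w.png

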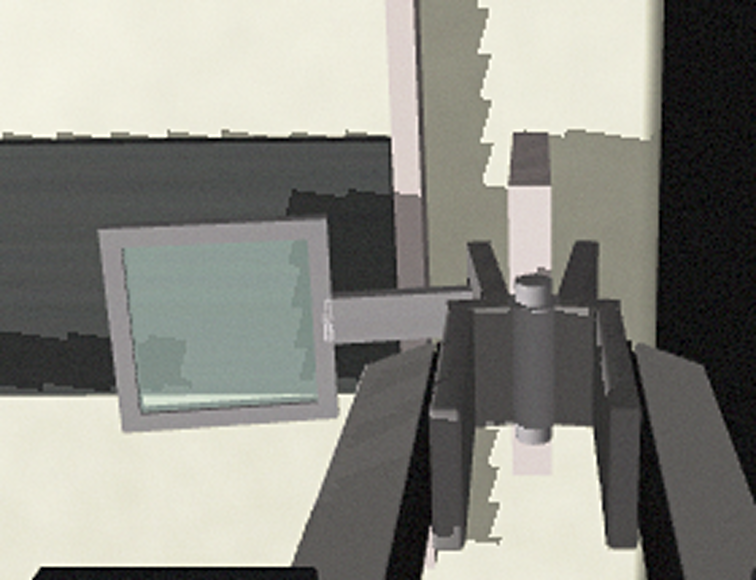

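View pics/k_s.png

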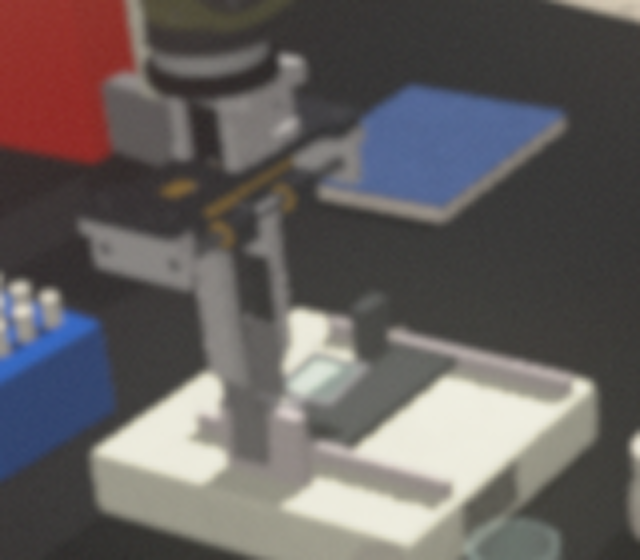

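```bash
python3 - <<'E'
from h import *
w=snap("wrist"); s=snap("scene");o=ctrl.get_obs();v,b=np.load("v.npy")
U=lambda p:(np.array(p,float)+.5)/2.7-.5+[120,160]
ax=np.array([[np.cos(.15),np.sin(.15)],[-np.sin(.15),np.cos(.15)]])
z=o["ee_pos"][2];L=lambda P:((ax@(np.atleast_2d(P)[:,:2]-o["ee_pos"][:2]).T).T*1000).round(1)
print("plate ends",L(back(w,[U((530,185)),U((532,473))],.098)))
print("pivot ends",L(back(w,[U((533,288)),U((533,435))],z-.022)))
print("jaw +y tips",L(back(w,[U((480,243)),U((588,241))],z-.061)))
print("glass frame outer corners",L(back(w,[U((98,230)),U((327,218)),U((337,415)),U((124,432))],z-.061+.018)))
print("edge fit",L([[b[0]+.08*np.cos(b[2]),b[1]+.08*np.sin(b[2])]]))
for h in (.05,.059):print("shutter edges",L(back(w,[U((392,138)),U((100,393))],h)))
E
```

```text
plate ends [[  0.4  30.9]
 [  0.6 -28.9]]
pivot ends [[  0.9  14.1]
 [  0.8 -15.5]]
jaw +y tips [[-10.6  10.3]
 [ 12.7  10.7]]
glass frame outer corners [[-85.4  18.8]
 [-39.9  21.2]
 [-40.1 -21.6]
 [-84.9 -25.4]]
edge fit [[-1.9  0.8]]
shutter edges [[ -31.1   29.4]
 [-104.4  -33.7]]
shutter edges [[ -29.9   31.3]
 [-100.6  -29.5]]
```

>>> play_rows:
  twist:
    - [0,0,0]
    - [0,0,0]
    - [0,0,0]
    - [0,0,0]
    - [0,0,0]
    - [0,0,0]
    - [0,0,0]
  travel:
    - [0.0,0.03,0]
    - [0,0,0]
    - [0,0,0]
    - [0,0,0]
    - [0,0,0]
    - [0,0,0]
    - [0,0,0]
  grip: [1,1,-0.4,-0.4,-0.4,-0.4,-0.4]

```text
time_s: 10.0
ee_pos: [0.5872, -0.1948, 0.1301]
eef_rot: [-1.57, -0.0, -1.423]
force: [0.4, 0.2, -0.6]
grip_width: 0.0652
```

```bash
python3 - <<'E'
from h import *
w=snap("wrist"); s=snap("scene")
o=ctrl.get_obs();print(o["time_s"],o["ee_pos"].round(4),o["eef_rot"].round(4),o["force"],o["grip_width"])
a=cv2.resize(w["img"][160:375,120:400,::-1],None,fx=2.7,fy=2.7,interpolation=cv2.INTER_CUBIC);cv2.imwrite("pics/l_w.png",a)
crop(s,160,110,320,250,4,"l_s")
E
```

```text
10.1 [ 0.5872 -0.1947  0.1301] [-1.5705e+00 -1.0000e-04 -1.4229e+00] [0.05886032 0.08654638 0.64236733] 0.06568135627908406
```

View pics/l_w.png

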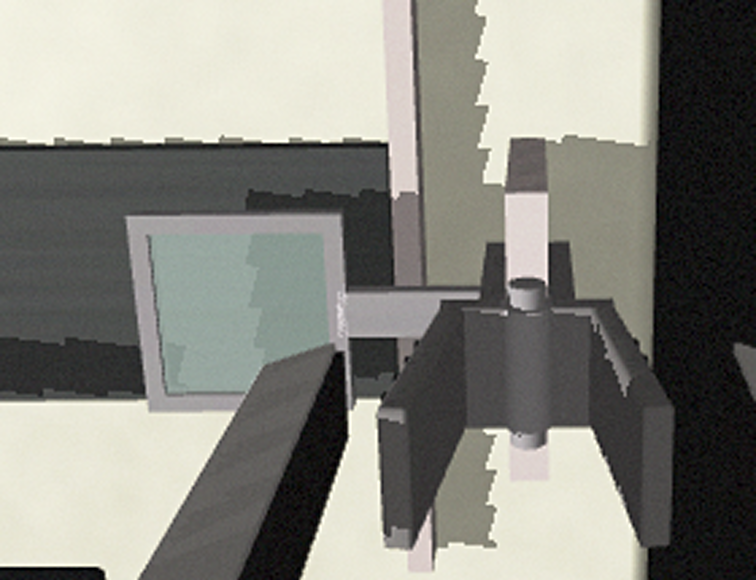

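>>> play_rows:
  twist:
    - [0,0,0]
    - [0,0,0]
    - [0,0,0]
    - [0,0,0]
    - [0,0,0]
  travel:
    - [0,0,0.2]
    - [0,0,0.5]
    - [0,0,0.6]
    - [0,0,0.6]
    - [0,0,0.4]
  grip: [-0.4,-0.4,-0.4,-0.4,-0.4]

```text
time_s: 10.6
ee_pos: [0.5874, -0.1948, 0.2482]
eef_rot: [-1.568, -0.001, -1.423]
force: [0.5, -0.7, -0.2]
grip_width: 0.0658
```

>>> play_rows:
  twist:
    - [0,0,-0.091]
    - [0,0,-0.091]
    - [0,0,-0.091]
    - [0,0,-0.091]
    - [0,0,-0.091]
    - [0,0,-0.091]
    - [0,0,-0.091]
    - [0,0,-0.091]
    - [0,0,-0.091]
    - [0,0,-0.091]
    - [0,0,-0.09]
    - [0,0,0]
  travel:
    - [-0.27,-0.08,0]
    - [-0.27,-0.08,0]
    - [-0.27,-0.08,0]
    - [-0.27,-0.08,0]
    - [-0.27,-0.08,0]
    - [-0.27,-0.08,0]
    - [-0.27,-0.08,0]
    - [-0.27,-0.08,0]
    - [-0.27,-0.08,0]
    - [-0.27,-0.08,0]
    - [-0.05,-0.03,0]
    - [0,0,0]
  grip: [0,0,0,0,0,0,0,0,0,0,0,0]

```text
time_s: 11.8
ee_pos: [0.4494, -0.2365, 0.2459]
eef_rot: [-1.57, 0.001, -2.997]
force: [0.5, -0.4, 0.9]
grip_width: 0.047
```

```bash
python3 - <<'E'
from h import *
w=snap("wrist","m_w"); s=snap("scene")
o=ctrl.get_obs();print(o["time_s"],o["ee_pos"].round(4),o["eef_rot"].round(4),o["force"],o["grip_width"],o["qpos"].round(2))
for n in("tab_top","shutter_tab"): print(ctrl.boxes_of(n,w))
pickle.dump((w,s,o),open("m.pkl","wb"))
crop(s,160,110,320,250,4,"m_s")
E
```

```text
11.9 [ 0.4498 -0.2362  0.2455] [-1.5704e+00  6.0000e-04 -2.9895e+00] [-0.74260794 -0.03088004 -0.0913272 ] 0.047186468869828135 [-0.56  0.18  1.59  0.    1.37  0.86]
[{'point': [294.5, 184.5], 'confidence': 0.83}]
[{'point': [296.0, 188.2], 'confidence': 0.85}, {'point': [301.8, 148.1], 'confidence': 0.32}]
```

View pics/m_w.png

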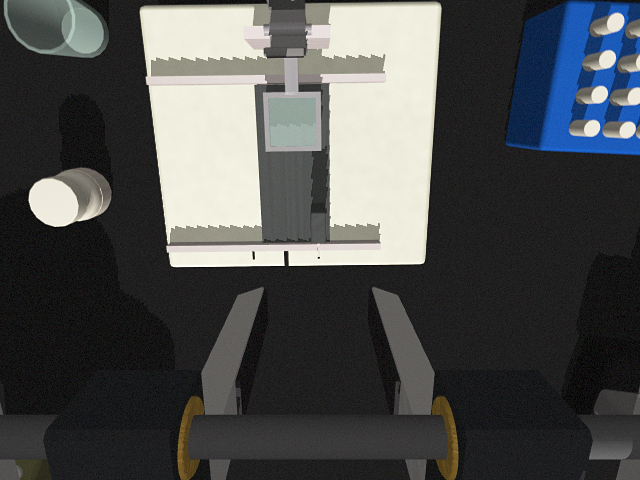

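View pics/m_s.png

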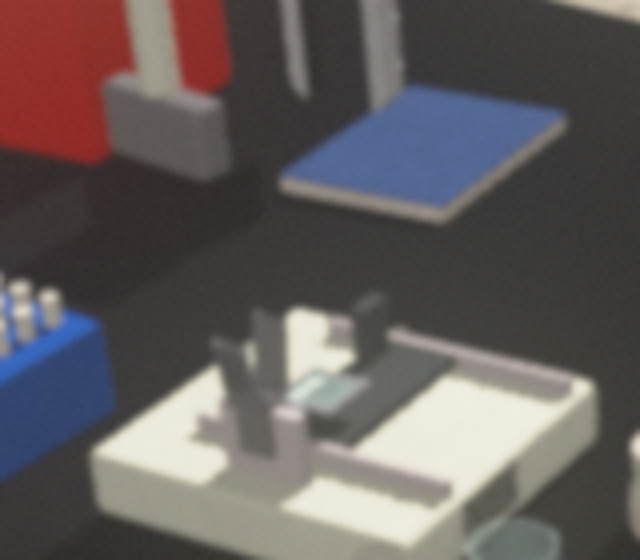

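```bash
python3 - <<'E'
from h import *
w,s,o=pickle.load(open("m.pkl","rb")); crop(w,230,0,380,280,2.14,"n_") 
a=w["img"][130:280,220:400,::-1];a=np.clip(a.astype(float)*1.7,0,255).astype(np.uint8)
cv2.imwrite("pics/n_w.png",cv2.resize(a,None,fx=4,fy=4,interpolation=cv2.INTER_CUBIC))
a=w["img"][0:160,220:360,::-1]
cv2.imwrite("pics/n_c.png",cv2.resize(a,None,fx=3.5,fy=3.5,interpolation=cv2.INTER_CUBIC))
v,b=np.load("v.npy")
def W(P):
    c,s_=np.cos(b[2]),np.sin(b[2]); return [b[0]+c*P[0]-s_*P[1],b[1]+s_*P[0]+c*P[1],P[2]]
print(proj(w,[W(p) for p in [(-.073,-.026,.099),(-.047,-.026,.099),(-.047,-.014,.099),(-.073,-.014,.099),(-.073,-.014,.059)]]).round(1).tolist())
E
```

```text
[[324.3, 246.3], [324.4, 214.3], [308.9, 214.4], [309.2, 246.3], [310.0, 233.1]]
```

View pics/n_w.png

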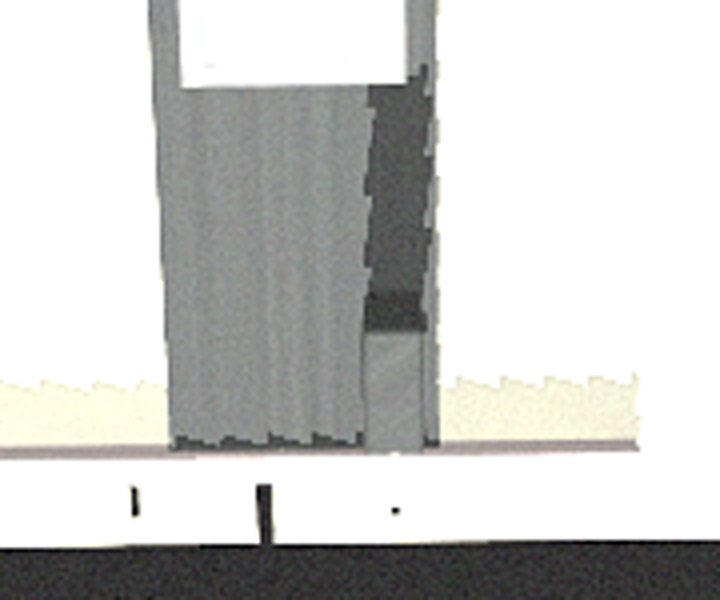

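View pics/n_c.png

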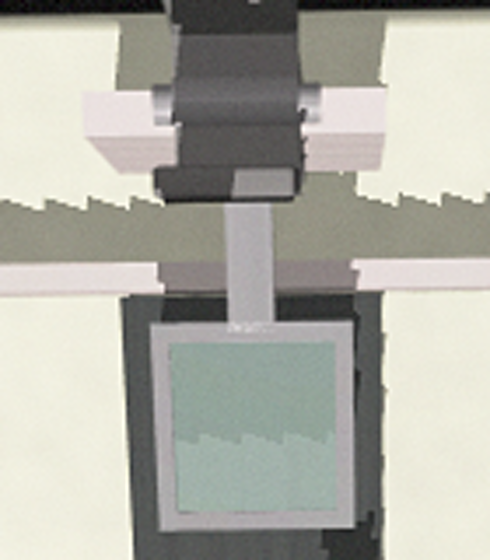

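>>> play_rows:
  twist:
    - [0,0,0]
    - [0,0,0]
    - [0,0,0]
    - [0,0,0]
    - [0,0,0]
    - [0,0,0]
    - [0,0,0]
    - [0,0,0]
    - [0,0,0]
    - [0,0,0]
    - [0,0,0]
    - [0,0,0]
  travel:
    - [0.04,-0.032,-0.4]
    - [0,0,-0.6]
    - [0,0,-0.6]
    - [0,0,-0.6]
    - [0,0,-0.5]
    - [0,0,-0.4]
    - [0,0,-0.2]
    - [0,0,0]
    - [0,0,0]
    - [0,0,0]
    - [0,0,0]
    - [0,0,0]
  grip: [0,0,0,0,0,0,0,0,1,1,1,1]
  force: 30

```text
time_s: 13.2
ee_pos: [0.4518, -0.2379, 0.0805]
eef_rot: [-1.57, 0.001, -2.994]
force: [-0.5, 0.2, 0.2]
grip_width: 0.0187
```

```bash
python3 - <<'E'
from h import *
w=snap("wrist","o_w"); s=snap("scene")
o=ctrl.get_obs();print(o["time_s"],o["ee_pos"].round(4),o["eef_rot"].round(4),o["force"],o["grip_width"],o["qpos"].round(2))
crop(s,160,110,320,250,4,"o_s")
E
```

```text
13.3 [ 0.4515 -0.2367  0.0803] [-1.5733 -0.     -2.9939] [-0.69726208  1.11545966 10.68950126] 0.011757514645142046 [-0.56  0.37  1.77  0.    1.01  0.87]
```

View pics/o_w.png

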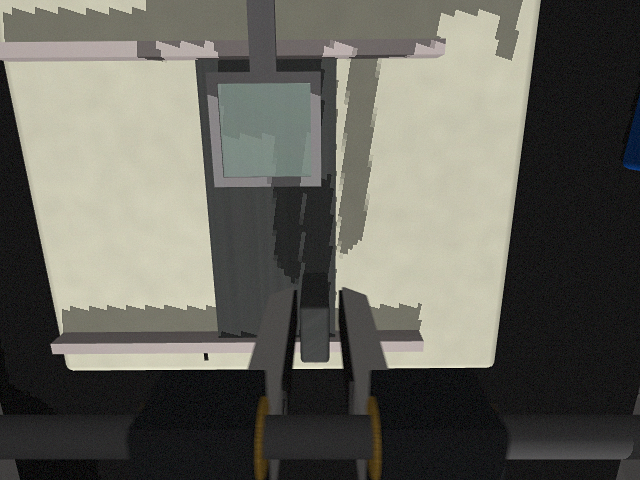

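View pics/o_s.png

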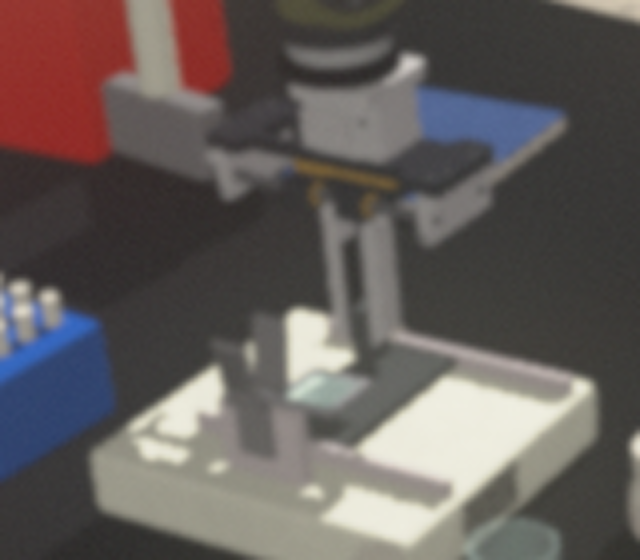

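>>> play_rows:
  twist:
    - [0,0,0]
    - [0,0,0]
  travel:
    - [0,0,0]
    - [0,0,0]
  grip: [1,1]
  force: 40

```text
time_s: 13.5
ee_pos: [0.4515, -0.2368, 0.0803]
eef_rot: [-1.573, -0.0, -2.993]
force: [-2.2, 9.1, 6.8]
grip_width: 0.0115
```

>>> play_rows:
  twist:
    - [0,0,0]
    - [0,0,0]
    - [0,0,0]
    - [0,0,0]
    - [0,0,0]
    - [0,0,0]
    - [0,0,0]
    - [0,0,0]
    - [0,0,0]
  travel:
    - [-0.015,0.099,0]
    - [-0.015,0.099,0]
    - [-0.015,0.099,0]
    - [-0.015,0.099,0]
    - [-0.015,0.099,0]
    - [-0.015,0.099,0]
    - [0,0,0]
    - [0,0,0]
    - [0,0,0]
  grip: [1,1,1,1,1,1,1,1,1]

```text
time_s: 14.4
ee_pos: [0.4472, -0.2088, 0.0803]
eef_rot: [-1.569, 0.0, -2.994]
force: [-1.1, -8.5, 1.6]
grip_width: 0.0118
```

```bash
python3 - <<'E'
from h import *
w=snap("wrist","p_w"); s=snap("scene"); t=snap("top")
o=ctrl.get_obs();print(o["time_s"],o["ee_pos"].round(4),o["eef_rot"].round(4),o["force"],o["grip_width"])
crop(s,160,110,320,250,4,"p_s");crop(t,380,180,510,310,5,"p_t")
pickle.dump((w,s,t,o),open("p.pkl","wb"))
E
```

```text
14.55 [ 0.4472 -0.2089  0.0803] [-1.5688e+00  6.0000e-04 -2.9937e+00] [-1.19238203 -7.99000254  2.04576999] 0.011718078199645434
```

View pics/p_w.png

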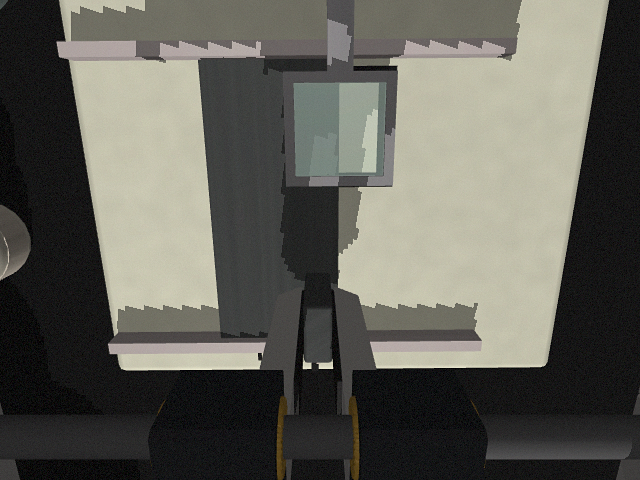

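View pics/p_s.png

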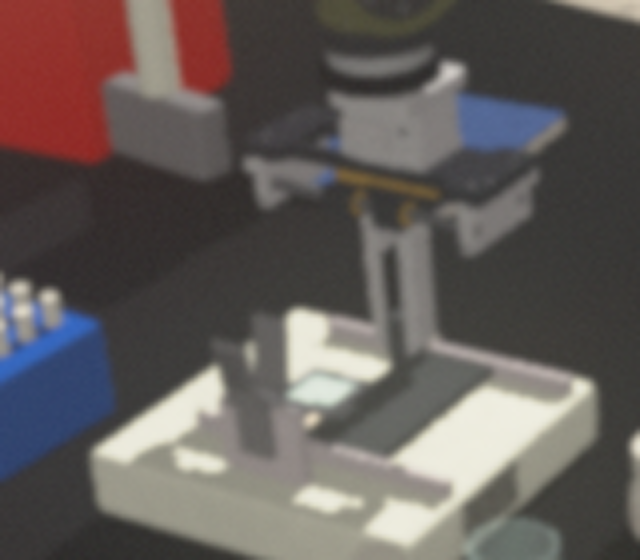

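View pics/p_t.png

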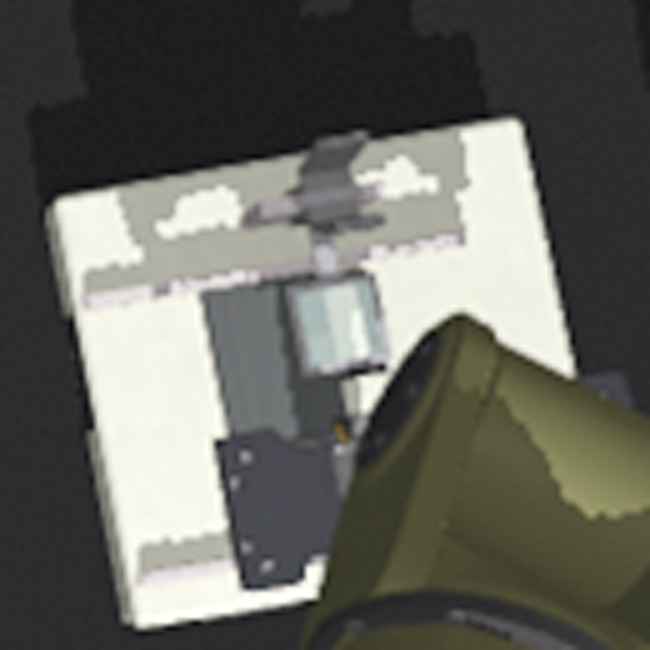

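```bash
python3 - <<'E'
from h import *
w,s,t,o=pickle.load(open("p.pkl","rb"))
a=w["img"][260:400,230:400,::-1];a=np.clip(a.astype(float)*1.8,0,255).astype(np.uint8)
cv2.imwrite("pics/q_w.png",cv2.resize(a,None,fx=4,fy=4,interpolation=cv2.INTER_CUBIC))
E
```

```text
(no output)
```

View pics/q_w.png

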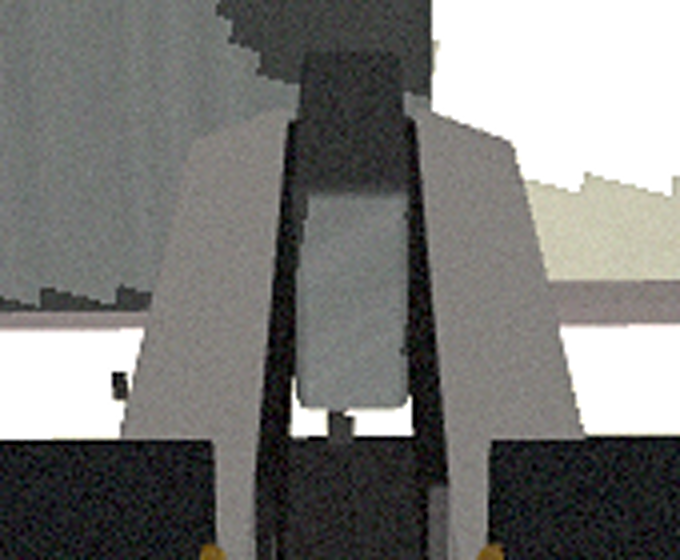

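```bash
python3 - <<'E'
from h import *
w,s,t,o=pickle.load(open("p.pkl","rb"))
m=pickle.load(open("m.pkl","rb"))[0]
yv=np.array([-np.sin(.149),np.cos(.149)])
U=lambda p,k,x,y:(np.array(p,float)+.5)/k-.5+[x,y]
Y=lambda cam,p,z:round(float(back(cam,[p],z)[0,:2]@yv)*1000,1)
print("now: long",Y(w,U((341,425),4,230,260),.05),"short-open",Y(w,U((119,385),4,230,260),.05),"tab top",Y(w,U((353,380),4,230,260),.099),Y(w,U((355,200),4,230,260),.099))
print("trail edge z59/55", Y(w,(339.5,130),.059),Y(w,(339.5,130),.055),"edge below glass",Y(w,(338,200),.059))
print("lead edge",Y(w,(209,190),.059),"tcp",o["ee_pos"][:2]@yv*1000)
print("before: long",Y(m,U((264,515),4,220,130),.05),"open",Y(m,U((135,501),4,220,130),.05),"closed",Y(m,U((395,511),4,220,130),.05),"tab",Y(m,U((394.5,440),4,220,130),.099),Y(m,U((394.5,340),4,220,130),.099),"shutter edges",Y(m,U((170,440),4,220,130),.059),Y(m,U((438,440),4,220,130),.059))
E
```

```text
now: long -271.7 short-open -241.3 tab top -273.2 -273.4
trail edge z59/55 -283.0 -283.2 edge below glass -282.7
lead edge -222.9 tcp -272.94479281969825
before: long -271.3 open -241.6 closed -301.7 tab -301.5 -301.5 shutter edges -251.6 -311.3
```

>>> play_rows:
  twist:
    - [0,0,0]
    - [0,0,0]
    - [0,0,0]
    - [0,0,0]
  travel:
    - [-0.005,0.034,0]
    - [0,0,0]
    - [0,0,0]
    - [0,0,0]
  grip: [1,1,1,1]

```text
time_s: 14.95
ee_pos: [0.4469, -0.2072, 0.0803]
eef_rot: [-1.569, 0.001, -2.994]
force: [-1.0, -9.1, 1.5]
grip_width: 0.0114
```

```bash
python3 - <<'E'
from h import *
w=snap("wrist","r_w"); s=snap("scene","r_scene"); o=ctrl.get_obs();print(o["time_s"],o["ee_pos"].round(4),o["force"],o["grip_width"])
yv=np.array([-np.sin(.149),np.cos(.149)]);print(o["ee_pos"][:2]@yv*1000)
a=w["img"][50:400,190:430,::-1];a=np.clip(a.astype(float)*1.6,0,255).astype(np.uint8)
cv2.imwrite("pics/r_c.png",cv2.resize(a,None,fx=1.7,fy=1.7,interpolation=cv2.INTER_CUBIC))
a=w["img"][330:380,240:400,::-1];a=np.clip(a.astype(float)*1.8,0,255).astype(np.uint8)
cv2.imwrite("pics/r_m.png",cv2.resize(a,None,fx=5,fy=5,interpolation=cv2.INTER_CUBIC))
pickle.dump((w,s,o),open("r.pkl","wb"))
E
```

```text
15.05 [ 0.4469 -0.2072  0.0803] [-1.46008938 -9.10364855  1.02166113] 0.011730655920314194
-271.2517527513897
```

View pics/r_c.png

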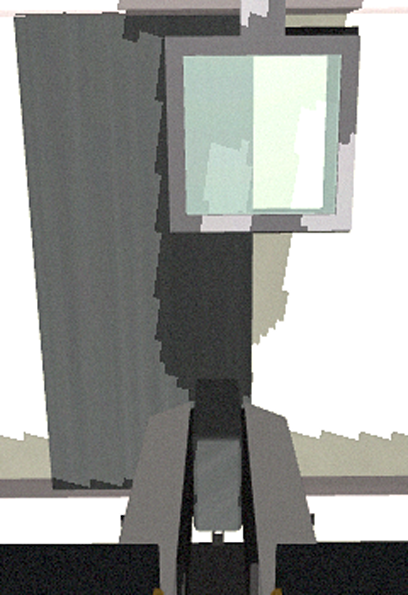

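View pics/r_m.png

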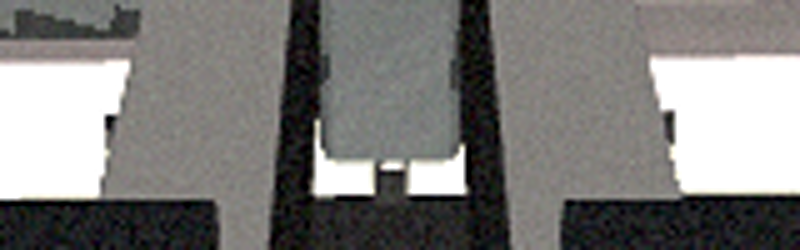

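View pics/r_scene.png

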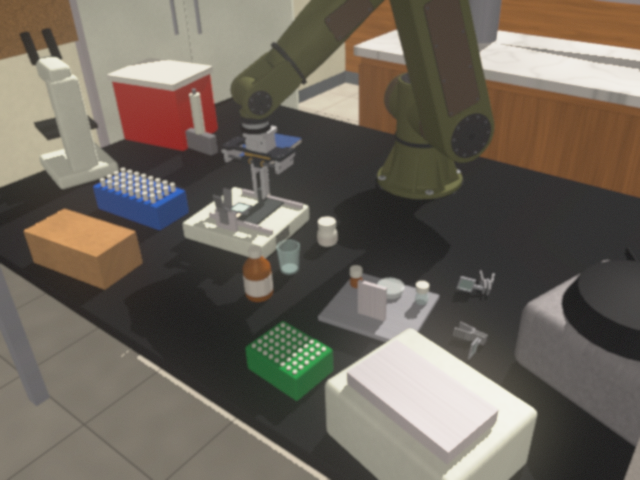

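The light pointer lines up with the long mark (crop columns 392 and 391). The spring force reads 9.1 N, where half travel should give 9 N. The glass lies over the half-opened window, and the bystanders are all standing.

```bash
python3 -c "
from station import ctrl
print(ctrl.hand_in())"
```

```text
the job is handed in; nothing more can be done
None
```

I moved the clip from the tray's parking edge to the exposure box's edge and let go of it. I then gripped the shutter tab, pulled it to half travel, and handed in at about 15 s while still holding it there.

**Choosing the clip:** I took the one sitting on the tray's edge. The two clips lying on the bench beside the tray were look-alikes.

**Last checks before handing in:**
- **Clip:** it is seated on the box's edge, about 28 mm deep by my estimate. My last measurement had it within about 2 mm of the edge's middle, and I then shifted it 1.5 mm to correct that. Its glass shows over the window.
- **Shutter:** the pointer meets the long mark to within about 0.2 mm in the wrist picture. The trailing edge crosses the middle of the glass. The spring reads 9.1 N, against 9 N given for half travel.
- **First pull fell short:** it reached only about 28.4 mm, so I added 1.7 mm.
- **Bystanders:** the vials, dish, beaker, jar and bottle all stand in the scene picture. I judged this by eye and did not measure their positions.

**Disagreement:** the top and wrist cameras differed by about 2 mm on where the box and tray are. I went by the wrist camera when placing the clip and setting the shutter.

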